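# Brace the belt pulley in the holding jig and tighten its wing nut

### The arm

A 6-joint arm with a two-finger parallel gripper is mounted at the origin on a cart in front of the work surface, level with it; the furniture and walls round the work are solid. World frame = base frame: x ahead of the robot, y to its left, z up, the work surface at z = 0. Lengths are in m, angles in rad, forces in N, time in s.
With the tool pointing down it reaches from about 0.375 to 0.975 m from the base axis. Payload 3.8 kg.
Tool frame: the origin (TCP) lies on the centre line of the jaws, within the pads' length; the fingertips stand ahead of it and the grasp point (between the pads) lies 6 mm ahead of it (ctrl.tcp_to_tips is the z of the fingertips in the tool frame, in m); z points along the fingers, y is the line along which they close (so a half turn about z gives the same grasp; the last joint's range is limited). The gripper opens to 88 mm and grips with 3 to 60 N. Pads are 18 mm wide; open, the fingers measure 123 mm over their backs; the gripper's body (75 mm by 187 mm) begins 45 mm behind the grasp point.
Start: joints at [1.072, 0.264, 1.604, -0, 1.274, -0.037], TCP at [0.301, 0.604, 0.264] pointing down, gripper open.
Joint ranges: [-2.63, 2.63], [-0.94, 2.18], [0.31, 2.57], [-1.31, 4.45], [0, 2.66], [-2.55, 2.55]. Speed limits (rad/s): [2.57, 2.57, 3.14, 3.14, 3.14, 3.14].

### API

Orientations are given as [roll, pitch, yaw] about the fixed x, y, z axes, in that order (R = Rz(yaw) Ry(pitch) Rx(roll)).
In Python, from bench import ctrl gives the robot as it stands.
- The arm moves only by the tool carry_out, never from a script. Its argument "plan" is a list of rows, each a list of 3 entries, a list of its own where there are three numbers: the turn, a rotation vector about the tool's x, y, z in degrees, then the shift along the tool's x, y, z in mm, then the finger opening in mm, from 0 to 88.1. A call has 1 to 8 rows; each row is the pose to reach, as a shift and turn from the pose commanded when the call began, along the tool's axes at that moment; what a row does not reach only later rows make up. A row lasts 1/10 s, in which the tool goes at most 50 mm and 8.59 degrees, less where a joint would pass 70% of its speed; a pose out of reach is approached as far as the arm can. A call with a gripper value outside its range is refused whole. The fingers move at their own pace and stop on an object; the grip force is fixed at half the most. Time passes only in rows, so rows that repeat a pose let the fingers close. It gives the time, the measured TCP pose, the force, the opening and the grip force at its end, in the units of the state.
- ctrl.get_state(): the state, without advancing time (a new reading comes with each control period).
- ctrl.camera(name): name is "side" or "top" or "wrist"; returns the picture (384x512x3 uint8, red, green, blue); there is no depth.
- ctrl.calibration(name): a dict with "fovy" (degrees; the focal length in pixels is half the picture's height over the tangent of half this angle, whatever the lens; pixels are square), "cx", "cy" (the principal point, pixels), "pose" (4x4, takes a point from camera to world coordinates); the wrist camera has in their place "tool_from_camera" (4x4, takes a point from camera to tool coordinates, whose origin is the TCP and whose axes are the flange's). Camera axes: x right, y down, z forward; pixel columns grow to the right and rows downward; lengths in m; the calibration is good to about 2 mm. A picture is of the moment at which its call begins: read the wrist's pose just before it. calibration takes no time and is no camera call.
- ctrl.close_job(): hands the job in; it is judged then, once.
Trained networks look in the newest picture that a camera, given by its name, has taken for a name from the list of things; names that differ only in an ending like _2 or _b are one class to them, and where a whole thing is asked for, a point or a joint stands for the part that bears it (a point fixed in the world has none). Each returns a list of dicts, best first, with "p" (0 to 1); they miss things now and then, are a little off and sometimes report something else, mostly with a low value. They report only what shows in the picture. A call takes as long as a camera call. They do not tell look-alikes from the thing itself.
- ctrl.find_in(camera, label): "centre" ([x, y, z] in m, in world coordinates, good to about 4 mm: the middle of the surface that is visible of it).
The state is a dict: "clock": time; "joints": joint angles; "qd": joint speeds; "effort": joint torques, N m; "tool_pos": TCP position; "orientation": TCP orientation; "force": force on the tool from outside, world axes, zero at the start; "wrist_torque": the same for the moment, N m; "opening": opening from 0.0 (shut) to 1.0 (fully open); "gripper_force": force on a finger pad.
Only numpy, scipy, OpenCV 4.12 (cv2) and the standard library are available. Lean on these libraries where they do the work, as an engineer would, in place of code of your own. Each camera call takes 0.05 s, during which the arm holds its last target. There are 200 camera calls.

### The job

The spare belt pulley just spins along when its wing nut is turned on the bench, so first set it down by its flat-sided foot, upright and centred between the two jaws of the holding jig, and let go of it while the nut is still loose. Then take hold of the wing nut and turn it clockwise (seen from above) until it stops, and leave the pulley standing fully down in the jig. Leave the jar, the nozzle cassette and the tape roll where they are.

Things in the scene. Friction and masses are not known exactly. Their poses are not given: they have to be found in the camera images.
- pulley: Loose aluminium belt pulley, 0.24-0.39 kg, upright, 76 mm tall with nut. Origin: centre of underside; z up its axle. Foot block 52 (x) by 32 (y) mm, z 0-26 mm, same after a half turn. Above it a toothed drum, 52 mm across, between two round flanges 58 mm across (z 26-29 and 45-48 mm): grip across the flanges, any direction. Then a 28 mm washer to z 51, and the black wing nut.
- wing_nut (a joint): Turn of the wing nut on the pulley, rad: 0 to 0.4 at the start (loose), grows clockwise seen from above, rigid stop (tight) at 2.2. Stiff, about 0.2 N m; stays where left; unless the pulley is braced, it turns along with the nut. At value q the wing bar lies along the pulley's x axis turned clockwise by q.
- nut_grip (a point): Centre of the wing nut's black bar, on the pulley's axis, 68 mm above its underside; turns with the nut, z up. Bar 52 mm long (x), 12 mm thick (y, grip across this), 21 mm high: 55 to 76 mm above the pulley's underside, 7 mm clear of the top flange.
- jig: Holding jig, fixed to the bench: grey base plate 110 (x) by 96 (y) by 8 mm with two steel jaws. Origin: centre of the plate's underside; z up. Slot between the jaws along x, open at ends and top: 50 mm long, 35 mm wide (1.5 mm play each side of the foot, whose long side goes along the slot). Jaws reach 24 mm above the bench, top 7 mm flared to a 42 mm mouth; 63 mm over their outer faces.
- jig_seat (a point): Centre of the jig's slot on the top face of the base plate, 8 mm above the bench: where the centre of the pulley's underside comes to rest. Axes as the jig's.
- spec_jar: Bystander: clear jar with yellow cap, 47 mm in diameter, 80 mm tall, loose. Origin: centre of underside.
- cassette: Bystander: black nozzle cassette, 32 x 110 x 34 mm, long along its y, loose. Origin: centre of underside.
- tape: Bystander: roll of tape lying flat, 90 mm in diameter, 19 mm high, loose. Origin: centre of underside.
Not all that is in view belongs to the job. Of the things shaped like the pulley, the aluminium one is meant.

How it is judged:
On the way, in this order (a step that is already met when the one before it is completed fails the run):
1. the pulley stands fully down in the jig's slot, let go of, its nut still loose (z of pulley in the frame of jig_seat between -0.004 and 0.004 m and horizontal distance between pulley and jig_seat below 0.012 m and angle between the x axis of pulley and the x axis of jig, either way round below 0.12 rad and angle between pulley's own z axis and vertical below 0.06 rad and contact force between the fingers and pulley below 0.3 N and linear speed of pulley below 0.02 m/s and value of joint wing_nut below 0.7 rad), for 0.2 s.
2. the wing nut is turned clockwise to its stop with the pulley braced in the jig (z of pulley in the frame of jig_seat between -0.004 and 0.004 m and horizontal distance between pulley and jig_seat below 0.012 m and angle between the x axis of pulley and the x axis of jig, either way round below 0.12 rad and angle between pulley's own z axis and vertical below 0.06 rad and value of joint wing_nut above 2.05 rad), for 0.1 s.
At the end, for the whole second after the job is handed in: The pulley stands upright (within 3 degrees), fully down on the jig's base plate (within 4 mm) between the jaws, within 12 mm of the slot's centre and lined up with the slot (within 7 degrees), let go of and at rest, and its wing nut is turned to its stop (joint above 2.05 of 2.2 rad) (all of step 2 and contact force between the fingers and pulley below 0.3 N and linear speed of pulley below 0.02 m/s); the robot touches nothing.
It fails at once if the yellow-capped jar is shifted by more than 30 mm or knocked over (distance of spec_jar from where it was at the start of the episode above 0.03 m or angle between spec_jar's own z axis and vertical above 0.5 rad).
It fails at once if the nozzle cassette is shifted by more than 30 mm or knocked over (distance of cassette from where it was at the start of the episode above 0.03 m or angle between cassette's own z axis and vertical above 0.5 rad).
It fails at once if the tape roll is shifted by more than 30 mm or knocked over (distance of tape from where it was at the start of the episode above 0.03 m or angle between tape's own z axis and vertical above 0.5 rad).
It also fails if it takes over 64 s, if anything falls off the work surface, if the arm or the gripper's body presses on something with over 40 N, if the wrist force passes 120 N, or if a joint passes its speed limit or range.

## Working session

There is one attempt and no reset: what is moved stays moved. The work goes in short steps, Python scripts to look and compute and a tool call to move; the robot and the scene stay as the last step left them, time stands still between calls to the robot, and variables do not carry over. Pictures are saved under pics/ and viewed, at most 10 in all, crops included, and the job is handed in when it is done.

Besides the shell and the picture viewer there is one more tool, called after "Request:" as a command line: name --argument value ..., lists and objects as JSON in quotes. carry_out: Moves the arm, as the interface text tells. Its arguments: {"type":"object","properties":{"plan":{"type":"array"}},"required":["plan"]}

```bash
mkdir -p pics; ls; cat > h.py <<'E'
import numpy as np,cv2
from bench import ctrl
from scipy.spatial.transform import Rotation as R
def save(cam,fn=None):
    im=ctrl.camera(cam)
    if fn: cv2.imwrite('pics/'+fn,im[:,:,::-1])
    return im
def K(cam):
    c=ctrl.calibration(cam); f=192/np.tan(np.radians(c['fovy'])/2); return f,c['cx'],c['cy'],c
def pose(cam,st=None):
    c=ctrl.calibration(cam)
    if cam!='wrist': return np.array(c['pose'])
    st=st or ctrl.get_state(); T=np.eye(4); T[:3,:3]=R.from_euler('xyz',st['orientation']).as_matrix(); T[:3,3]=st['tool_pos']
    return T@np.array(c['tool_from_camera'])
def ray(cam,u,v,z,T=None):
    f,cx,cy,_=K(cam); T=pose(cam) if T is None else T
    d=T[:3,:3]@np.array([(u-cx)/f,(v-cy)/f,1]); o=T[:3,3]; return o+d*(z-o[2])/d[2]
def proj(cam,p,T=None):
    f,cx,cy,_=K(cam); T=pose(cam) if T is None else T
    q=T[:3,:3].T@(np.array(p)-T[:3,3]); return np.round([cx+f*q[0]/q[2],cy+f*q[1]/q[2]],1)
E
python3 - <<'E'
from h import *
s=ctrl.get_state(); print({k:np.round(v,3) for k,v in s.items()},ctrl.tcp_to_tips)
ims=[]
for cam in ['top','side','wrist']:
    ims.append(save(cam,cam+'0.png'))
    print(cam,{k:np.round(v,3).tolist() for k,v in ctrl.calibration(cam).items()})
    for l in ['pulley','wing_nut','jig','spec_jar','cassette','tape']:
        print(cam,l,[(np.round(d['centre'],3).tolist(),round(d['p'],2),proj(cam,d['centre']).tolist()) for d in ctrl.find_in(cam,l)])
E
```

```text
pics
{'clock': np.float64(0.0), 'joints': array([ 1.072,  0.265,  1.605, -0.   ,  1.274, -0.037]), 'qd': array([ 0.   , -0.002,  0.001,  0.001,  0.002, -0.001]), 'effort': array([ 2.0000e-03, -5.0210e+01, -3.5688e+01,  7.3000e-02,  2.9000e-02,
       -0.0000e+00]), 'tool_pos': array([0.3  , 0.604, 0.262]), 'orientation': array([-3.139, -0.   ,  2.68 ]), 'force': array([-0.343,  0.125,  0.423]), 'wrist_torque': array([-0.017, -0.019, -0.027]), 'gripper_force': np.float64(0.0), 'opening': np.float64(0.997)} 0.025
top {'fovy': 46.467, 'cx': 253.852, 'cy': 193.756, 'pose': [[0.019, -0.998, 0.066, 0.44], [-1.0, -0.017, 0.02, -0.186], [-0.019, -0.066, -0.998, 1.477], [0.0, 0.0, 0.0, 1.0]]}
top pulley [([0.402, -0.381, 0.05], 0.85, [323.7, 236.6]), ([0.422, -0.5, 0.047], 0.74, [361.1, 230.9]), ([0.573, -0.312, 0.048], 0.73, [302.4, 182.5]), ([0.42, -0.166, 0.047], 0.63, [255.9, 229.6]), ([0.465, -0.282, 0.048], 0.52, [292.5, 216.1])]
top wing_nut [([0.4, -0.384, 0.075], 0.64, [325.8, 237.5]), ([0.573, -0.308, 0.076], 0.62, [302.1, 181.5]), ([0.423, -0.51, 0.076], 0.5, [366.5, 230.7]), ([0.4
[... 645 characters left out ...]
71.0, 272.3])]
side wing_nut [([0.418, -0.519, 0.074], 0.7, [275.8, 263.2]), ([0.397, -0.385, 0.07], 0.49, [243.4, 237.1]), ([0.417, -0.173, 0.068], 0.49, [218.2, 198.5])]
side jig [([0.588, -0.058, 0.01], 0.88, [249.1, 185.5])]
side spec_jar [([0.664, -0.174, 0.053], 0.58, [284.8, 185.1])]
side cassette [([0.369, -0.065, 0.026], 0.81, [191.9, 197.0])]
side tape [([0.374, 0.151, 0.024], 0.72, [172.5, 169.8])]
wrist {'fovy': 67.781, 'cx': 258.683, 'cy': 190.231, 'tool_from_camera': [[-0.001, -0.952, -0.305, 0.077], [1.0, -0.001, 0.0, -0.001], [-0.001, -0.305, 0.952, -0.121], [0.0, 0.0, 0.0, 1.0]]}
wrist pulley []
wrist wing_nut []
wrist jig []
wrist spec_jar []
wrist cassette []
wrist tape []
```

View pics/top0.png

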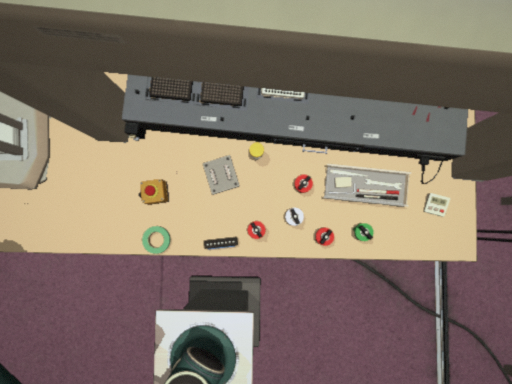

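View pics/side0.png

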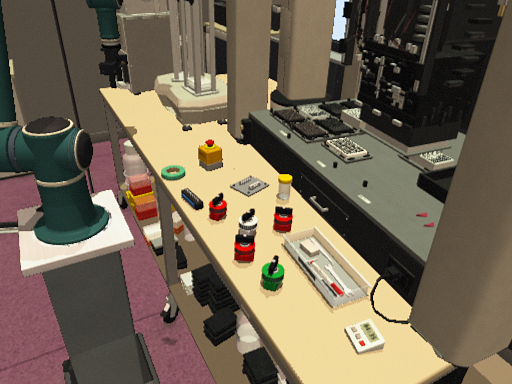

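The top view shows five look-alikes: red at (303,184), (257,230) and (325,237), green at (363,232), and silver/white at (294,216). The silver one is the aluminium pulley, at about (0.465,-0.282). I'll confirm it with an enlarged crop and work out the hover move.

```bash
cat >> h.py <<'E'
def to(x,y,z,yaw,grasp=False):
    "turn (deg) and shift (mm) in tool axes; yaw chosen as given; grasp: z is of the grasp point"
    s=ctrl.get_state(); A=R.from_euler('xyz',s['orientation']); B=R.from_euler('xyz',[np.pi,0,yaw])
    p=np.array([x,y,z+(0.006 if grasp else 0)])
    print('turn',np.round((A.inv()*B).as_rotvec(degrees=True),1),'shift',np.round(A.inv().apply(p-s['tool_pos'])*1000,1))
E
python3 - <<'E'
from h import *
a=cv2.imread('pics/top0.png')[170:260,240:380]; b=cv2.imread('pics/side0.png')[180:300,200:310]
a=cv2.resize(a,None,fx=3.4,fy=3.4,interpolation=2); b=cv2.resize(b,None,fx=2.5,fy=2.5,interpolation=2)
h=max(len(a),len(b)); f=lambda i:cv2.copyMakeBorder(i,0,h-len(i),0,0,0)
cv2.imwrite('pics/crop.png',np.hstack([f(a),f(b)]))
to(0.465,-0.282,0.20,1.03)
E
```

```text
turn [-0.   0.  94.5] shift [-542.  -720.3   63.7]
```

View pics/crop.png

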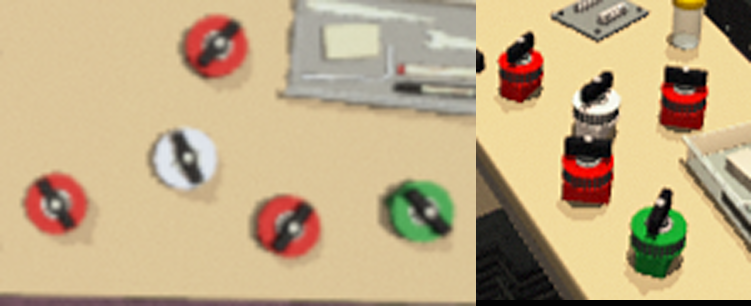

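The crop shows the bare-metal pulley in the middle of the group, at (185,157) in the crop. The others are red or green. I'll move over to it now.

Request:
carry_out --plan '[[[0, 0, 60], [-240, -320, 10], 88], [[0, 0, 60], [-240, -320, 10], 88], [[0, 0, 60], [-240, -320, 10], 88], [[0, 0, 60], [-240, -320, 10], 88], [[0, 0, 60], [-240, -320, 10], 88], [[0, 0, 60], [-240, -320, 10], 88], [[0, 0, 60], [-240, -320, 10], 88], [[0, 0, 60], [-240, -320, 10], 88]]'

```text
clock: 1.85
tool_pos: [0.373, 0.2092, 0.254]
orientation: [3.14, -0.0, 1.63]
force: [0.9, -0.0, -0.2]
opening: 0.996
gripper_force: 0.0
```

```bash
python3 -c "
from h import *
to(0.465,-0.282,0.20,1.03)"
```

```text
turn [ 0.1 -0.  34.4] shift [-495.8   62.7   54. ]
```

Request:
carry_out --plan '[[[0, 0, 34.4], [-496, 63, 54], 88], [[0, 0, 34.4], [-496, 63, 54], 88], [[0, 0, 34.4], [-496, 63, 54], 88], [[0, 0, 34.4], [-496, 63, 54], 88], [[0, 0, 34.4], [-496, 63, 54], 88], [[0, 0, 34.4], [-496, 63, 54], 88], [[0, 0, 34.4], [-496, 63, 54], 88], [[0, 0, 34.4], [-496, 63, 54], 88]]'

```text
clock: 2.65
tool_pos: [0.4475, -0.182, 0.2111]
orientation: [3.14, -0.0, 1.032]
force: [0.6, 0.9, 0.4]
opening: 1.0
gripper_force: 0.0
```

```bash
python3 -c "
from h import *
to(0.465,-0.282,0.20,1.03)"
```

```text
turn [ 0.1 -0.   0.1] shift [-76.8  66.4  11.1]
```

Request:
carry_out --plan '[[[0, 0, 0], [-76, 66, 11], 88], [[0, 0, 0], [-76, 66, 11], 88], [[0, 0, 0], [-76, 66, 11], 88], [[0, 0, 0], [-76, 66, 11], 88]]'

```text
clock: 3.05
tool_pos: [0.4647, -0.2797, 0.1993]
orientation: [-3.14, -0.0, 1.03]
force: [-0.7, 0.3, 0.8]
opening: 0.999
gripper_force: 0.0
```

```bash
python3 - <<'E'
from h import *
s=ctrl.get_state(); print(s['tool_pos'],s['orientation'],s['joints'])
T=pose('wrist',s); im=save('wrist','w1.png')
for l in ['pulley','wing_nut']:
    print(l,[(np.round(d['centre'],3).tolist(),round(d['p'],2),proj('wrist',d['centre'],T).tolist()) for d in ctrl.find_in('wrist',l)])
E
```

```text
[ 0.46474988 -0.27969854  0.19928798] [-3.14030699e+00 -3.43415994e-04  1.02963120e+00] [-5.87846921e-01  6.51489852e-02  1.95685348e+00  3.14325555e-04
  1.12089050e+00 -4.68188968e-02]
pulley [([0.41, -0.371, 0.05], 0.94, [257.6, 276.2]), ([0.569, -0.305, 0.047], 0.92, [363.6, 149.7]), ([0.425, -0.167, 0.048], 0.92, [155.8, 101.7]), ([0.426, -0.489, 0.047], 0.82, [319.5, 341.0]), ([0.468, -0.278, 0.05], 0.58, [259.5, 179.7])]
wing_nut [([0.57, -0.31, 0.075], 0.79, [377.3, 159.6]), ([0.472, -0.28, 0.078], 0.76, [264.1, 187.9]), ([0.418, -0.168, 0.074], 0.75, [138.9, 108.7]), ([0.434, -0.487, 0.06], 0.63, [326.5, 345.9]), ([0.408, -0.378, 0.061], 0.56, [259.4, 286.9])]
```

View pics/w1.png

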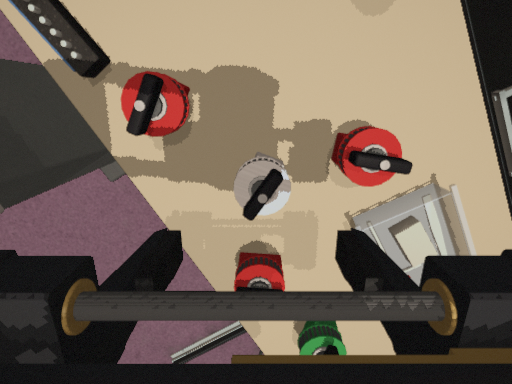

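The wrist view shows the silver pulley at about (263,186), with its bar running from lower-left to upper-right and its foot hidden under the flange. I'll tilt the camera to see the foot's faces.

Request:
carry_out --plan '[[[0, -8, 0], [25, 0, 10], 88], [[0, -16, 0], [50, 0, 25], 88], [[0, -24, 0], [80, 0, 40], 88], [[0, -32, 0], [105, 0, 55], 88], [[0, -34, 0], [108, 0, 56], 88], [[0, -34, 0], [108, 0, 56], 88], [[0, -34, 0], [108, 0, 56], 88]]'

```text
clock: 3.9
tool_pos: [0.5204, -0.1858, 0.1445]
orientation: [3.141, 0.592, 1.033]
force: [-0.4, -0.7, -0.6]
opening: 0.998
gripper_force: 0.0
```

```bash
python3 - <<'E'
from h import *
T=np.array(pose('wrist',ctrl.get_state())); np.save('T2.npy',T); im=save('wrist','w2.png')
u,v=proj('wrist',[.468,-.28,.04],T).astype(int); print(u,v)
x0,y0=max(u-70,0),max(v-55,0); c=im[y0:y0+110,x0:x0+140,::-1]; print(x0,y0)
cv2.imwrite('pics/w2c.png',cv2.resize(c,None,fx=5,fy=5,interpolation=2))
E
```

```text
260 212
190 157
```

View pics/w2c.png

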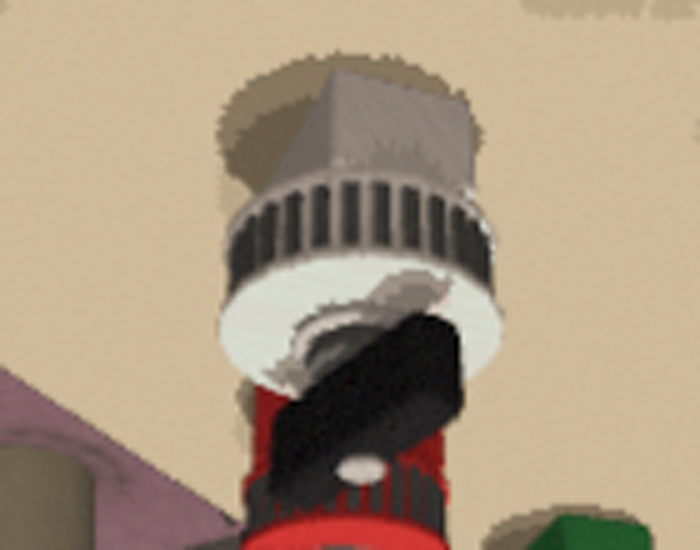

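The tilted crop shows the foot's near bottom corner at crop (335,70) and its right corner at (470,100). The left face runs down toward (262,188), and the flange ellipse is centred near (361,323). I'll convert these to world positions.

```bash
python3 - <<'E'
from h import *
T=np.load('T2.npy')
g=lambda a,b,z: ray('wrist',190+a/5-.4,157+b/5-.4,z,T)
A=g(335,70,0);B=g(470,100,0);C=g(262,188,0)
F=g(361,323,.048)
print(A,B,C,F)
for p,q in ((A,B),(A,C)): d=q-p; print(np.linalg.norm(d),np.degrees(np.arctan2(d[1],d[0])))
n1=g(285,450,.066);n2=g(450,360,.066); d=n2-n1; print('bar',np.degrees(np.arctan2(d[1],d[0])),np.linalg.norm(d))
# overlay of model for candidate
def foot(P,yaw,z):
    return [np.r_[P[:2]+np.array([[np.cos(yaw),-np.sin(yaw)],[np.sin(yaw),np.cos(yaw)]])@np.array(c),z] for c in ((.026,.016),(-.026,.016),(-.026,-.016),(.026,-.016))]
im=cv2.imread('pics/w2.png')
for y in range(0,180,10):
    pass
d=B-A; print('proj flange',[proj('wrist',[F[0]+.029*np.cos(t),F[1]+.029*np.sin(t),.048],T).tolist() for t in np.radians([0,90,180,270])])
for yaw in np.radians([np.degrees(np.arctan2(d[1],d[0])),np.degrees(np.arctan2(d[1],d[0]))+90]):
    print(np.degrees(yaw),[((proj('wrist',p,T)-[190,157])*5).round().tolist() for p in foot(F,yaw,0)])
E
```

```text
[ 0.47485723 -0.26149996  0.        ] [ 4.94725041e-01 -2.84465962e-01  2.77555756e-17] [ 0.43947547 -0.28743216  0.        ] [ 0.46795369 -0.28334744  0.048     ]
0.030367204342148412 -49.13701962304955
0.04386738907825124 -143.76135269279342
bar 17.571689773560955 0.04740225615984603
proj flange [[287.9, 212.9], [246.1, 206.9], [237.8, 228.9], [275.5, 233.7]]
-49.13701962304955 [[494.0, 115.0], [264.0, 65.0], [225.0, 156.0], [441.0, 200.0]]
40.86298037695045 [[324.0, 43.0], [256.0, 190.0], [386.0, 216.0], [469.0, 77.0]]
```

```bash
python3 - <<'E'
from h import *
T1=np.eye(4);T1[:3,:3]=R.from_euler('xyz',[-3.1403,-.00034,1.02963]).as_matrix();T1[:3,3]=[.46475,-.2797,.19929]
T1=T1@np.array(ctrl.calibration('wrist')['tool_from_camera'])
for fn,cam,T,(u,v),r,th in (('w1.png','wrist',T1,(263,186),45,185),('w2.png','wrist',np.load('T2.npy'),(262,222),34,185),('top0.png','top',None,(294,216),14,185)):
    im=cv2.imread('pics/'+fn); h=cv2.cvtColor(im,cv2.COLOR_BGR2HSV); m=((h[...,1]<40)&(h[...,2]>th)).astype(np.uint8)
    k=np.zeros_like(m); cv2.circle(k,(u,v),r,1,-1); m&=k
    n,l,s,c=cv2.connectedComponentsWithStats(m); i=1+s[1:,4].argmax()
    pts=np.argwhere(m)[:,::-1] if fn!='w1.png' else np.argwhere(l>0)[:,::-1]
    hull=cv2.convexHull(pts.astype(np.float32)); 
    W=np.array([ray(cam,a,b,.048,T)[:2] for a,b in hull[:,0]])
    from scipy.optimize import least_squares
    f=least_squares(lambda p:np.hypot(*(W-p[:2]).T)-p[2],[.468,-.282,.029],loss='soft_l1',f_scale=.001)
    print(fn,s[i],f.x.round(4),np.abs(f.fun).mean().round(4))
E
```

```text
w1.png [258 191  33  25 355] [ 0.4654 -0.2866  0.0296] 0.0004
w2.png [234 208  45  28 438] [ 0.4659 -0.3071  0.0466] 0.0073
top0.png [294 207  10  17  86] [ 0.4649 -0.2878  0.0287] 0.0004
```

The flange fits from w1 and the top camera, together with the foot corners, give P≈(0.465,-0.287) and yaw ≈38.5°. The bar at 17.6° implies q≈0.36, inside the 0 to 0.4 range. I'll level the tool above the pulley.

```bash
python3 -c "
from h import *
to(0.465,-0.287,0.13,1.03)"
```

```text
turn [ 0.1 33.9  0.1] shift [-86.7   4.   76.5]
```

Request:
carry_out --plan '[[[0, 8, 0], [-18, 1, 15], 84], [[0, 16, 0], [-38, 2, 32], 84], [[0, 24, 0], [-60, 3, 52], 84], [[0, 32, 0], [-80, 4, 71], 84], [[0.1, 33.9, 0], [-86.7, 4, 76.5], 84], [[0.1, 33.9, 0], [-86.7, 4, 76.5], 84], [[0.1, 33.9, 0], [-86.7, 4, 76.5], 84]]'

```text
clock: 4.65
tool_pos: [0.4643, -0.2881, 0.1302]
orientation: [3.141, 0.002, 1.028]
force: [-0.1, 0.4, 0.5]
opening: 0.958
gripper_force: 0.0
```

```bash
python3 - <<'E'
from h import *
to(0.465,-0.287,0.041,1.03,True)
# jig, from the top picture
im=cv2.imread('pics/top0.png')[145:205,185:255]; cv2.imwrite('pics/jig.png',cv2.resize(im,None,fx=10,fy=10,interpolation=2))
E
```

```text
turn [ 0.   0.1 -0.1] shift [ 1.5 -0.1 83.2]
```

View pics/jig.png

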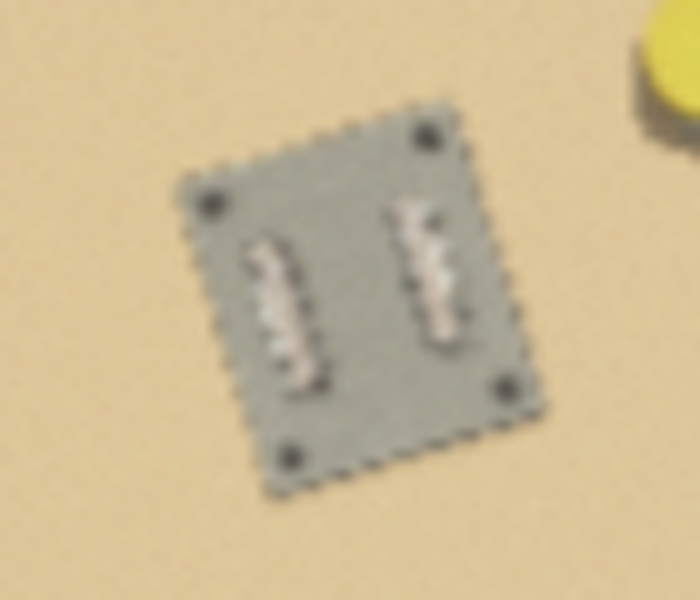

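The top crop shows the jig plate with corners near (183,188), (455,103), (545,412) and (272,495). The jaws lie along the long side, so the slot runs that way too. Next I grasp the pulley.

Request:
carry_out --plan '[[[0, 0, 0], [1, 0, 35], 84], [[0, 0, 0], [1.5, 0, 70], 84], [[0, 0, 0], [1.5, 0, 83], 84], [[0, 0, 0], [1.5, 0, 83], 50], [[0, 0, 0], [1.5, 0, 83], 50], [[0, 0, 0], [1.5, 0, 83], 50], [[0, 0, 0], [1.5, 0, 83], 50], [[0, 0, 0], [1.5, 0, 83], 50]]'

```text
clock: 5.45
tool_pos: [0.4666, -0.2856, 0.0475]
orientation: [3.141, 0.001, 1.032]
force: [-1.5, 3.4, 5.9]
opening: 0.635
gripper_force: 30.0
```

```bash
python3 - <<'E'
from h import *
c=[(183,188),(455,103),(545,412),(272,495)]
W=np.array([ray('top',185+a/10-.45,145+b/10-.45,.008) for a,b in c]); print(W.round(4),W.mean(0))
for i,j in((0,1),(1,2),(3,2),(0,3)): d=W[j]-W[i]; print(np.linalg.norm(d[:2]),np.degrees(np.arctan2(d[1],d[0])))
s=ctrl.get_state();print(s['tool_pos'],s['opening'],s['gripper_force'],s['force'],s['wrist_torque'])
E
```

```text
[[ 0.6347  0.0145  0.008 ]
 [ 0.6645 -0.0751  0.008 ]
 [ 0.5622 -0.1071  0.008 ]
 [ 0.5332 -0.0176  0.008 ]] [ 0.59865378 -0.04634845  0.008     ]
0.09446032976225115 -71.60180620518533
0.10714354922021417 -162.62450251953766
0.09411690815154566 -72.05357201582798
0.10639592153952204 -162.44515150463047
[ 0.46664763 -0.28562796  0.04747312] 0.6345367489995696 29.980010725557804 [-1.48855271  3.3759896   5.85272434] [0.41825521 0.298963   0.00366041]
```

Request:
carry_out --plan '[[[0, 0, 0], [0, 0, -20], 50], [[0, 0, 0], [0, 0, -50], 50], [[0, 0, 0], [0, 0, -90], 50], [[0, 0, 0], [0, 0, -123], 50], [[0, 0, 0], [0, 0, -123], 50], [[0, 0, 0], [0, 0, -123], 50]]'

```text
clock: 6.05
tool_pos: [0.466, -0.2854, 0.1689]
orientation: [-3.141, 0.002, 1.032]
force: [-0.6, -0.5, -4.4]
opening: 0.635
gripper_force: 30.0
```

```bash
python3 -c "
from h import *
to(0.5985,-0.046,0.17,.665)"
```

```text
turn [ 0.   0.1 21. ] shift [273.5  -9.2  -1.6]
```

Request:
carry_out --plan '[[[0, 0, 3], [40, -1, 0], 50], [[0, 0, 7], [85, -3, 0], 50], [[0, 0, 11], [130, -5, -1], 50], [[0, 0, 15], [180, -6, -1], 50], [[0, 0, 19], [225, -8, -1], 50], [[0, 0, 21], [260, -9, -1], 50], [[0, 0, 21], [273.5, -9, -1.5], 50], [[0, 0, 21], [273.5, -9, -1.5], 50]]'

```text
clock: 6.85
tool_pos: [0.5977, -0.0443, 0.167]
orientation: [-3.138, 0.005, 0.669]
force: [0.5, -1.6, -4.1]
opening: 0.636
gripper_force: 30.0
```

```bash
python3 - <<'E'
from h import *
s=ctrl.get_state();print(s['tool_pos'],s['orientation'])
T=pose('wrist',s);a=save('wrist','w3.png')[:,:,::-1];b=save('side','s3.png')[:,:,::-1]
u,v=proj('side',[.6,-.05,.12]).astype(int);print(u,v,proj('wrist',[.5985,-.046,.008],T))
b=b[v-60:v+60,u-50:u+50]; b=cv2.resize(b,(320,384),interpolation=2)
cv2.imwrite('pics/c3.png',np.hstack([a[:, 80:440],b]))
E
```

```text
[ 0.5977219  -0.0442552   0.16701117] [-3.1376836   0.00531154  0.6685311 ]
251 156 [259.4 180.4]
```

View pics/c3.png

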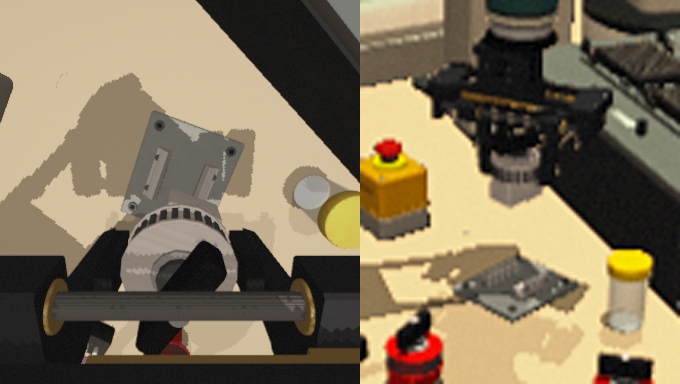

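The left half of the picture shows the jig plate ahead, the pulley held between the fingers with its foot end showing near (195,205), and the jar to the right. I'll zoom in to measure foot and jig in one image.

```bash
python3 - <<'E'
from h import *
a=cv2.imread('pics/w3.png')[105:225,190:350]; cv2.imwrite('pics/c4.png',cv2.resize(a,None,fx=5,fy=5,interpolation=2))
E
```

```text
(no output)
```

View pics/c4.png

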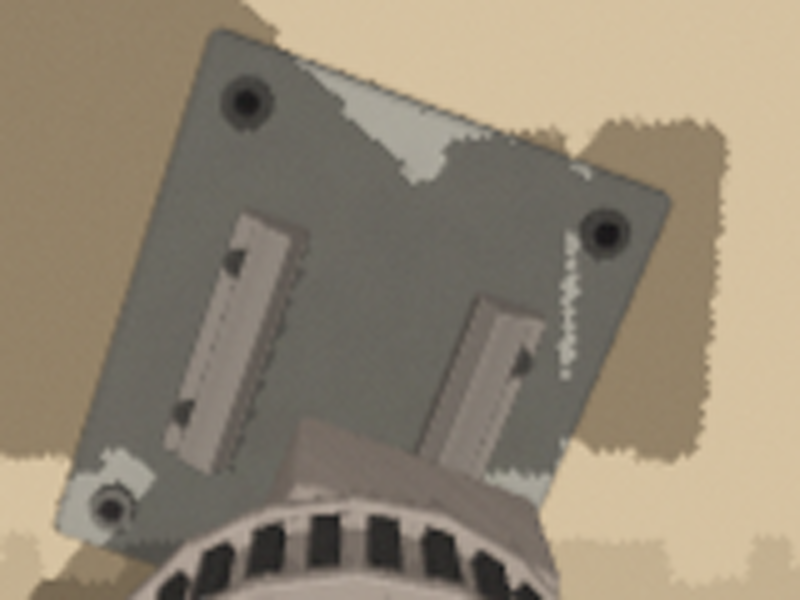

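The zoom shows the plate corners at (215,32), (672,200) and (58,530). The jaws slant parallel to the left edge, and the foot's leading bottom edge runs from (303,418) to about (533,508).

```bash
python3 - <<'E'
from h import *
T1=np.eye(4);o=[-3.13768,.00531,.66853];t=np.array([.59772,-.04426,.16701])
T1[:3,:3]=R.from_euler('xyz',o).as_matrix();T1[:3,3]=t
T=T1@np.array(ctrl.calibration('wrist')['tool_from_camera'])
g=lambda a,b,z: ray('wrist',190+a/5-.4,105+b/5-.4,z,T)
A,B,C=g(215,32,.008),g(672,200,.008),g(58,530,.008)
an=lambda p,q:(np.degrees(np.arctan2(*(q-p)[1::-1])).round(1),np.linalg.norm((q-p)[:2]).round(4))
print('jig',A,B,C,an(B,A),an(C,A))
x=(A-C)[:2]; x/=np.linalg.norm(x)
print('centre', (B+C)[:2]/2)
# jaw edges: left jaw outer top edge & inner ; right jaw
print('jawL',an(g(165,445,.024),g(245,215,.024)),'jawR top outer',an(g(485,475,.024),g(545,320,.024)))
print('slot far mid',(g(305,235,.024)+g(480,298,.024))[:2]/2)
zb=t[2]-.0475
P,Q=g(303,418,zb),g(533,508,zb); S=g(558,590,zb)
print('foot',P,Q,an(Q,P),an(S,Q))
yaw=np.radians(an(Q,P)[0]-90); print('foot yaw',np.degrees(yaw),'pulley centre',(P+Q)[:2]/2-.026*np.array([np.cos(yaw),np.sin(yaw)]))
E
```

```text
jig [0.63635694 0.01615062 0.008     ] [ 0.66630646 -0.07301503  0.008     ] [ 0.53440304 -0.01836406  0.008     ] (np.float64(108.6), np.float64(0.0941)) (np.float64(18.7), np.float64(0.1076))
centre [ 0.60035475 -0.04568954]
jawL (np.float64(18.0), np.float64(0.048)) jawR top outer (np.float64(19.8), np.float64(0.0329))
slot far mid [ 0.62445085 -0.03609652]
foot [ 0.6163855  -0.02491439  0.11951   ] [ 0.62496594 -0.05498083  0.11951   ] (np.float64(105.9), np.float64(0.0313)) (np.float64(56.3), np.float64(0.0119))
foot yaw 15.900000000000006 pulley centre [ 0.59567045 -0.04707055]
```

```bash
python3 -c "
from h import *
to(0.601,-0.0432,0.085,.6685+.035)"
```

```text
turn [-0.2  0.3 -2.1] shift [ 5.6  0.1 82.8]
```

Request:
carry_out --plan '[[[0, 0, -1], [3, 0, 30], 50], [[-0.2, 0.3, -2], [4, 0, 60], 50], [[-0.2, 0.3, -2], [4.5, 0, 82], 50], [[-0.2, 0.3, -2], [4.5, 0, 82], 50], [[-0.2, 0.3, -2], [4.5, 0, 82], 50], [[-0.2, 0.3, -2], [4.5, 0, 82], 50]]'

```text
clock: 7.55
tool_pos: [0.603, -0.0442, 0.0895]
orientation: [3.137, -0.005, 0.699]
force: [-0.9, -0.1, -4.2]
opening: 0.638
gripper_force: 30.0
```

```bash
python3 - <<'E'
from h import *
ps=[]
for i in range(3):
    s=ctrl.get_state();ps.append(np.r_[s['tool_pos'],s['orientation'],s['force']]); im=save('wrist','w5.png')
print(np.round(ps,4))
to(0.601,-0.0432,0.066,.7035)
a=im[100:220,190:350,::-1]; cv2.imwrite('pics/c5.png',cv2.resize(a,None,fx=5,fy=5,interpolation=2))
E
```

```text
[[ 0.603  -0.0442  0.0895  3.137  -0.0047  0.699  -0.9395 -0.0693 -4.2234]
 [ 0.6033 -0.044   0.0898  3.1365 -0.0051  0.6993  0.0702  0.3472 -2.6184]
 [ 0.6033 -0.0438  0.0898  3.1365 -0.0053  0.6995 -0.1738  0.6085 -3.2101]]
turn [ 0.3 -0.3 -0.2] shift [-1.6 -1.9 23.7]
```

View pics/c5.png

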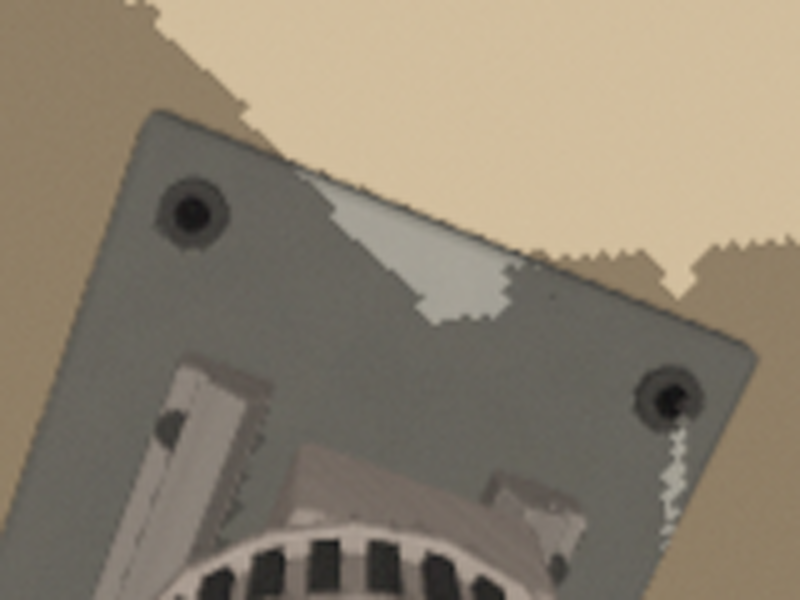

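The closer view shows plate corners at (152,112) and (757,352), the left jaw end near (180,360) to (270,385), the right jaw end near (490,478) to (585,518), and the foot edge from (303,445) to about (537,535).

```bash
python3 - <<'E'
from h import *
T1=np.eye(4);o=[3.1365,-.0052,.6994];t=np.array([.6033,-.0439,.0898])
T1[:3,:3]=R.from_euler('xyz',o).as_matrix();T1[:3,3]=t
T=T1@np.array(ctrl.calibration('wrist')['tool_from_camera'])
g=lambda a,b,z: ray('wrist',190+a/5-.4,100+b/5-.4,z,T)
an=lambda p,q:np.degrees(np.arctan2(*(q-p)[1::-1]))
A,B=g(152,112,.008),g(757,352,.008); E=g(0,545,.008)
yj=np.radians(an(B,A)-90); ex=np.array([np.cos(yj),np.sin(yj)]); ey=np.array([-ex[1],ex[0]])
C=(A+B)[:2]/2-.055*ex
print('edge',np.linalg.norm(A-B),'yaw',np.degrees(yj),'left edge yaw',an(E,A),'centre',C)
loc=lambda p:np.round([(p[:2]-C)@ex*1e3,(p[:2]-C)@ey*1e3],1)
print('jaw L out/in',loc(g(180,360,.024)),loc(g(268,388,.024)),'R in/out',loc(g(495,475,.024)),loc(g(585,518,.024)))
zb=t[2]-.0475
P,Q=g(303,445,zb),g(537,535,zb)
print('foot',loc(P),loc(Q),'yaw',an(Q,P)-90,np.linalg.norm(P-Q)); print('tcp',loc(t))
E
```

```text
edge 0.0935675736465944 yaw 18.54365394320314 left edge yaw 18.205634045161986 centre [ 0.59965483 -0.04534558]
jaw L out/in [27.4 31.1] [28.  18.7] R in/out [ 27.8 -14.9] [ 26.6 -29.1]
foot [27.6 13. ] [ 27.3 -18.8] yaw 17.958254064285285 0.03183273240356008
tcp [3.9 0.2]
```

```bash
python3 -c "
from h import *
to(0.6025,-0.0415,0.067,.704)"
```

```text
turn [ 0.3 -0.3 -0.2] shift [ 0.7 -2.2 22.7]
```

Request:
carry_out --plan '[[[0.2, -0.2, -0.2], [0.7, -2.2, 5], 50], [[0.3, -0.3, -0.2], [0.7, -2.2, 13], 50], [[0.3, -0.3, -0.2], [0.7, -2.2, 18], 50], [[0.3, -0.3, -0.2], [0.7, -2.2, 23], 50], [[0.3, -0.3, -0.2], [0.7, -2.2, 23], 50]]'

```text
clock: 8.2
tool_pos: [0.6011, -0.0412, 0.0641]
orientation: [-3.139, 0.003, 0.704]
force: [0.7, -1.1, -4.2]
opening: 0.634
gripper_force: 30.0
```

```bash
python3 - <<'E'
from h import *
s=ctrl.get_state();print(s['tool_pos'],s['orientation'],s['force'],s['wrist_torque'])
s=ctrl.get_state();T=pose('wrist',s);im=save('wrist','w6.png');print([(proj('wrist',d['centre'],T),d['p']) for d in ctrl.find_in('wrist','jig')])
to(0.6025,-0.0415,0.0555,.704)
E
```

```text
[ 0.60106666 -0.04118724  0.06408073] [-3.13886066e+00  2.85327340e-03  7.03744590e-01] [ 0.69363375 -1.07952028 -4.16128426] [-0.15718268  0.03760557 -0.02927795]
[(array([260.2, 176.1]), 0.94)]
turn [-0.2  0.1 -0. ] shift [0.8 1.2 8.9]
```

The foot's bottom is now about 7 mm below the jaw tops with no contact force, so I'll lower it the rest of the way.

Request:
carry_out --plan '[[[0, 0, 0], [0, 0, 3], 50], [[0, 0, 0], [0, 0, 6], 50], [[0, 0, 0], [0, 0, 8], 50], [[0, 0, 0], [0, 0, 8.5], 50], [[0, 0, 0], [0, 0, 8.5], 50]]'

```text
clock: 8.8
tool_pos: [0.6012, -0.0411, 0.0562]
orientation: [-3.139, 0.002, 0.704]
force: [1.1, -1.6, -3.8]
opening: 0.637
gripper_force: 30.0
```

```bash
python3 - <<'E'
from h import *
s=ctrl.get_state();print(s['tool_pos'],s['orientation'],s['force'],s['wrist_torque'])
E
```

```text
[ 0.60119978 -0.04108231  0.05621672] [-3.13901817e+00  2.24169973e-03  7.03564466e-01] [ 1.07615147 -1.61622192 -3.75399062] [-0.25470738 -0.03171364 -0.0291992 ]
```

Force still equals the weight, so it's within a millimetre or so of the seat. I'll lower it a little more until I feel contact.

Request:
carry_out --plan '[[[0, 0, 0], [0, 0, 1], 50], [[0, 0, 0], [0, 0, 2], 50], [[0, 0, 0], [0, 0, 2], 50]]'

```text
clock: 9.1
tool_pos: [0.6014, -0.041, 0.0555]
orientation: [-3.139, 0.002, 0.704]
force: [-2.6, -1.0, 3.6]
opening: 0.632
gripper_force: 30.0
```

Contact came at the predicted z of 0.0555. Now I release it and rise straight up.

Request:
carry_out --plan '[[[0, 0, 0], [0, 0, 0], 84], [[0, 0, 0], [0, 0, 0], 84], [[0, 0, 0], [0, 0, 0], 84], [[0, 0, 0], [0, 0, 0], 84], [[0, 0, 0], [0, 0, -30], 84], [[0, 0, 0], [0, 0, -70], 84], [[0, 0, 0], [0, 0, -100], 84], [[0, 0, 0], [0, 0, -100], 84]]'

```text
clock: 9.9
tool_pos: [0.6053, -0.0414, 0.1601]
orientation: [3.137, -0.005, 0.704]
force: [0.8, -0.9, 0.1]
opening: 0.953
gripper_force: 0.0
```

```bash
python3 - <<'E'
from h import *
ctrl.camera('wrist')
s=ctrl.get_state();print(s['tool_pos'],s['orientation'],s['joints']);T=pose('wrist',s);im=save('wrist','w7.png')
for l in ['pulley','wing_nut','jig']:
    print(l,[(np.round(d['centre'],3).tolist(),round(d['p'],2),proj('wrist',d['centre'],T).tolist()) for d in ctrl.find_in('wrist',l)])
u,v=proj('wrist',[.6,-.044,.05],T).astype(int);u-=80;v-=60;print(u,v)
cv2.imwrite('pics/c7.png',cv2.resize(im[v:v+120,u:u+160,::-1],None,fx=5,fy=5,interpolation=2))
E
```

```text
[ 0.60362002 -0.04123878  0.15733582] [ 3.13992624e+00 -1.94999614e-03  7.03567759e-01] [-1.09521382e-01  2.18576290e-01  1.86502180e+00  3.11737679e-04
  1.05544394e+00  7.57555519e-01]
pulley [([0.606, -0.034, 0.055], 0.69, [252.1, 192.2])]
wing_nut [([0.605, -0.037, 0.087], 0.64, [253.3, 209.3])]
jig [([0.621, -0.028, 0.011], 0.57, [257.4, 162.2])]
176 142
```

View pics/c7.png

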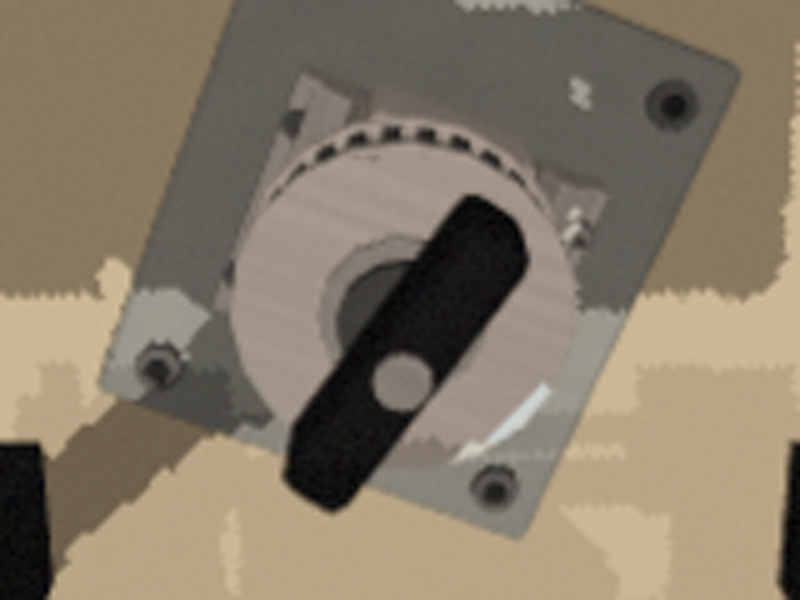

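The pulley stands between the jaws, with the flange centred near (403,305) in the crop. The bar runs from about (497,225) to (315,480). That was the last picture I may view.

```bash
python3 - <<'E'
from h import *
T1=np.eye(4);T1[:3,:3]=R.from_euler('xyz',[3.13993,-.00195,.70357]).as_matrix();T1[:3,3]=[.60362,-.04124,.15734]
T=T1@np.array(ctrl.calibration('wrist')['tool_from_camera'])
im=cv2.imread('pics/w7.png')
g=lambda a,b,z: ray('wrist',176+a/5-.4,142+b/5-.4,z,T)
print('flange',g(403,305,.056),'widths',np.linalg.norm(g(230,305,.056)-g(577,305,.056)))
m=(im.max(2)<45).astype(np.uint8); k=np.zeros_like(m); k[178:246,230:284]=1; m&=k
n,l,s,c=cv2.connectedComponentsWithStats(m); i=1+s[1:,4].argmax()
# outline of bar incl. sides; take the top face only approx by min area rect
r=cv2.minAreaRect(np.argwhere(l==i)[:,::-1].astype(np.float32)); print(r,(np.array(r[0])-[176,142])*5)
for z in (.084,.076):
    P,Q=g(497,225,z),g(315,480,z); d=P-Q; print(z,(P+Q)/2,np.linalg.norm(d),np.degrees(np.arctan2(d[1],d[0])))
to(.6,-.044,.13,.7)
E
```

```text
flange [ 0.60177992 -0.0426749   0.056     ] widths 0.057579237407459107
((255.92001342773438, 211.9400177001953), (19.799999237060547, 68.80000305175781), 36.86989974975586) [399.60006714 349.7000885 ]
0.084 [ 0.60366093 -0.04141332  0.084     ] 0.04834159390150817 6.604394799608336
0.076 [ 0.60113731 -0.04347017  0.076     ] 0.05032567531868416 6.604394799608312
turn [-0.3  0.3  0.2] shift [-2.   2.4 22.2]
```

```bash
python3 - <<'E'
from h import *
a=cv2.imread('pics/top0.png')
for c in (215,235,290):
    print(c,[(r,*a[r,c].tolist()) for r in range(112,152,2)])
    for r in (130,134,138,142,146): print(r,ray('top',c,r,0).round(3),end=' ')
    print()
E
```

```text
215 [(112, 113, 113, 108), (114, 115, 114, 110), (116, 124, 125, 122), (118, 199, 205, 200), (120, 184, 191, 186), (122, 118, 118, 115), (124, 116, 115, 111), (126, 115, 115, 112), (128, 101, 102, 98), (130, 27, 28, 29), (132, 21, 23, 25), (134, 19, 21, 22), (136, 49, 64, 72), (138, 150, 194, 217), (140, 153, 199, 221), (142, 155, 199, 221), (144, 154, 198, 220), (146, 151, 196, 219), (148, 152, 196, 219), (150, 153, 197, 221)]
130 [ 0.749 -0.022  0.   ] 134 [ 0.735 -0.023  0.   ] 138 [ 0.722 -0.023  0.   ] 142 [ 0.708 -0.023  0.   ] 146 [ 0.695 -0.024  0.   ] 
235 [(112, 113, 114, 110), (114, 116, 113, 111), (116, 116, 117, 111), (118, 115, 116, 111), (120, 116, 115, 112), (122, 114, 114, 111), (124, 116, 113, 112), (126, 114, 114, 109), (128, 114, 115, 110), (130, 106, 108, 103), (132, 30, 31, 32), (134, 18, 15, 19), (136, 19, 21, 21), (138, 45, 60, 68), (140, 152, 194, 218), (142, 154, 198, 221), (144, 152, 197, 220), (146, 155, 200, 221), (148, 155, 200, 222), (150, 155, 198, 221)]
130 [ 0.75  -0.089  0.   ] 134 [ 0.736 -0.09   0.   ] 138 [ 0.723 -0.09   0.   ] 142 [ 0.709 -0.09   0.   ] 146 [ 0.696 -0.09   0.   ] 
290 [(112, 114, 115, 112), (114, 115, 116, 112), (116, 115, 115, 112), (118, 114, 114, 110), (120, 112, 115, 110), (122, 113, 114, 111), (124, 119, 121, 117), (126, 145, 148, 143), (128, 181, 186, 181), (130, 120, 122, 117), (132, 116, 117, 114), (134, 113, 113, 111), (136, 101, 101, 99), (138, 39, 41, 38), (140, 39, 39, 40), (142, 18, 23, 25), (144, 52, 66, 75), (146, 150, 195, 218), (148, 153, 198, 220), (150, 151, 197, 220)]
130 [ 0.752 -0.273  0.   ] 134 [ 0.739 -0.273  0.   ] 138 [ 0.725 -0.273  0.   ] 142 [ 0.712 -0.273  0.   ] 146 [ 0.699 -0.274  0.   ]
```

Request:
carry_out --plan '[[[0, 0, -8], [0, 0, 0], 50], [[0, 0, -16], [0, 0, 0], 50], [[0, 0, -25], [0, 0, 0], 50], [[0, 0, -34], [0, 0, 0], 50], [[0, 0, -42], [0, 0, 0], 50], [[0, 0, -51], [0, 0, 0], 50], [[0, 0, -59], [0, 0, 0], 50], [[0, 0, -68], [0, 0, 0], 50]]'

```text
clock: 10.95
tool_pos: [0.6002, -0.041, 0.1521]
orientation: [-3.135, -0.003, 1.889]
force: [-0.2, -0.5, 0.5]
opening: 0.57
gripper_force: 0.0
```

Request:
carry_out --plan '[[[0, 0, -8], [0, 0, 0], 50], [[0, 0, -16], [0, 0, 0], 50], [[0, 0, -25], [0, 0, 0], 50], [[0, 0, -34], [0, 0, 0], 50], [[0, 0, -42], [0, 0, 0], 50], [[0, 0, -51], [0, 0, 0], 50], [[0, 0, -59], [0, 0, 0], 50], [[0, 0, -68], [0, 0, 0], 50]]'

```text
clock: 11.75
tool_pos: [0.6002, -0.0409, 0.1521]
orientation: [3.141, -0.007, 3.068]
force: [-0.5, -0.1, -0.1]
opening: 0.566
gripper_force: 0.0
```

```bash
python3 -c "
from h import *
print(ctrl.get_state()['joints'])
to(0.602,-0.0425,0.14,3.255)"
```

```text
[-1.09635349e-01  2.23317475e-01  1.86990585e+00  2.80479151e-04
  1.05564011e+00 -1.60716158e+00]
turn [  0.1  -0.4 -10.7] shift [-2.  -1.4 12.1]
```

Request:
carry_out --plan '[[[0, 0, -6], [-1, 0, 4], 50], [[0, -0.4, -10.7], [-2, -1.4, 8], 50], [[0, -0.4, -10.7], [-2, -1.4, 8], 50], [[0, -0.4, -10.7], [-2, -1.4, 8], 50]]'

```text
clock: 12.15
tool_pos: [0.6024, -0.0425, 0.1448]
orientation: [3.141, 0.001, -3.036]
force: [0.3, -1.1, -0.6]
opening: 0.567
gripper_force: 0.0
```

```bash
python3 - <<'E'
from h import *
ctrl.camera('wrist');s=ctrl.get_state();T=pose('wrist',s);im=save('wrist','w8.png');print(s['tool_pos'],s['orientation'])
u,v=proj('wrist',[.602,-.0425,.084],T).astype(int);print(u,v)
m=(im.max(2)<45).astype(np.uint8); k=np.zeros_like(m); k[v-45:v+45,u-40:u+40]=1; m&=k
n,l,st,c=cv2.connectedComponentsWithStats(m); i=1+st[1:,4].argmax(); print(st[1:][st[1:,4]>50])
r=cv2.minAreaRect(np.argwhere(l==i)[:,::-1].astype(np.float32)); b=cv2.boxPoints(r);print(r)
e=sorted([(b[j],b[(j+1)%4]) for j in range(4)],key=lambda q:np.linalg.norm(q[0]-q[1]))
P,Q=[ray('wrist',*(sum(q)/2),.08,T) for q in e[:2]]; d=P-Q
print((P+Q)/2,np.linalg.norm(d),np.degrees(np.arctan2(d[1],d[0])))
print([(d['centre'],d['p']) for d in ctrl.find_in('wrist','wing_nut')])
E
```

```text
[ 0.60274329 -0.04255638  0.1453236 ] [ 3.14086019e+00  1.70670903e-03 -3.03615555e+00]
260 215
[[ 248  172   24   74 1074]]
((260.51751708984375, 208.45594787597656), (73.41545104980469, 22.832353591918945), 85.13549041748047)
[ 0.59938954 -0.04289519  0.08      ] 0.05525066891228791 10.643178046623621
[([0.6031, -0.0409, 0.0878], 0.56)]
```

Request:
carry_out --plan '[[[0, 0, -2.5], [1, 0, 25], 50], [[0, 0, -2.5], [1, 0, 45], 50], [[0, 0, -2.5], [1, 0, 56], 50], [[0, 0, -2.5], [1, 0, 56], 50]]'

```text
clock: 12.7
tool_pos: [0.6011, -0.0425, 0.0884]
orientation: [3.141, 0.0, -2.991]
force: [-0.6, -0.1, -0.0]
opening: 0.569
gripper_force: 0.0
```

```bash
python3 -c "
from h import *
s=ctrl.get_state();print(s['joints'],s['force']);to(0.6015,-0.0425,0.089,3.29)"
```

```text
[-1.12502792e-01  2.93378949e-01  1.91510225e+00  1.31213885e-03
  9.33380656e-01 -1.83447021e+00] [-0.55055159 -0.05015605 -0.01166094]
turn [0.1 0.  0.1] shift [-0.4 -0.  -0.6]
```

Next I close on the bar.

Request:
carry_out --plan '[[[0, 0, 0], [0, 0, 0], 5], [[0, 0, 0], [0, 0, 0], 5], [[0, 0, 0], [0, 0, 0], 5], [[0, 0, 0], [0, 0, 0], 5], [[0, 0, 0], [0, 0, 0], 5]]'

```text
clock: 13.2
tool_pos: [0.6029, -0.0427, 0.0909]
orientation: [3.142, 0.005, -2.991]
force: [-0.4, 1.9, -0.5]
opening: 0.143
gripper_force: 16.2
```

```bash
python3 -c "
from h import *
s=ctrl.get_state();print(s['tool_pos'],s['orientation'],s['force'],s['wrist_torque'],s['opening']*88.1,s['gripper_force'])"
```

```text
[ 0.60288464 -0.04266318  0.09092209] [ 3.14153908  0.00453069 -2.99090475] [-0.36216219  1.85695636 -0.47396676] [ 0.17897751  0.04940052 -0.21336239] 12.631650301105875 16.193623007002316
```

The opening reads 12.6 mm, so the bar is held. I'll turn clockwise (positive about tool z).

Request:
carry_out --plan '[[[0, 0, 0], [0, 0, 0], 5], [[0, 0, 5], [0, 0, 0], 5], [[0, 0, 11], [0, 0, 0], 5], [[0, 0, 17], [0, 0, 0], 5], [[0, 0, 23], [0, 0, 0], 5], [[0, 0, 29], [0, 0, 0], 5], [[0, 0, 35], [0, 0, 0], 5], [[0, 0, 40], [0, 0, 0], 5]]'

```text
clock: 14.0
tool_pos: [0.6025, -0.0444, 0.091]
orientation: [-3.141, 0.004, 2.592]
force: [-2.2, -7.1, 3.3]
opening: 0.136
gripper_force: 30.0
```

```bash
python3 -c "
from h import *
s=ctrl.get_state();print(s['tool_pos'],s['orientation'],s['force'],s['wrist_torque'],s['opening']*88.1,s['gripper_force'])"
```

```text
[ 0.60245134 -0.04443992  0.09096675] [-3.14110478  0.00405738  2.59201829] [-2.16028289 -7.07020224  3.2955015 ] [-1.22310942  0.36757986  0.20621578] 12.014997332527935 29.998677321709692
```

Wrist torque about z is 0.2 N m, so the nut is turning.

Request:
carry_out --plan '[[[0, 0, 6], [0, 0, 0], 5], [[0, 0, 12], [0, 0, 0], 5], [[0, 0, 18], [0, 0, 0], 5], [[0, 0, 24], [0, 0, 0], 5], [[0, 0, 30], [0, 0, 0], 5], [[0, 0, 36], [0, 0, 0], 5], [[0, 0, 40], [0, 0, 0], 5]]'

```text
clock: 14.7
tool_pos: [0.6011, -0.0454, 0.0911]
orientation: [-3.14, 0.004, 1.895]
force: [-6.0, -8.7, 7.8]
opening: 0.129
gripper_force: 30.0
```

```bash
python3 -c "
from h import *
s=ctrl.get_state();print(s['tool_pos'],s['orientation'],s['force'],s['wrist_torque'],s['opening']*88.1,s['gripper_force'],s['joints'])"
```

```text
[ 0.60112662 -0.04540947  0.09110826] [-3.14046043  0.00384116  1.89463946] [-6.02262293 -8.68206692  7.84004842] [-1.73048222  1.17328077  0.21159023] 11.379592487675275 30.000450883526355 [-0.11464182  0.2901312   1.91355186 -0.00491147  0.93730963 -0.43557657]
```

Request:
carry_out --plan '[[[0, 0, 4], [-0.6, -0.7, 0], 5], [[0, 0, 8], [-1.2, -1.4, 0], 5], [[0, 0, 12], [-1.8, -2, 0], 5], [[0, 0, 16], [-1.8, -2, 0], 5], [[0, 0, 20], [-1.8, -2, 0], 5], [[0, 0, 24], [-1.8, -2, 0], 5]]'

```text
clock: 15.3
tool_pos: [0.5997, -0.0464, 0.0909]
orientation: [3.141, 0.002, 1.476]
force: [-5.9, -5.0, 7.4]
opening: 0.128
gripper_force: 30.0
```

```bash
python3 -c "
from h import *
s=ctrl.get_state();print(s['tool_pos'],s['orientation'],s['force'],s['wrist_torque'],s['opening']*88.1,s['gripper_force'],s['joints'])"
```

```text
[ 0.599746   -0.04641877  0.09090972] [3.14143880e+00 1.64819787e-03 1.47578910e+00] [-5.87117921 -5.03415513  7.37838815] [-0.85774931  1.16320669  0.22738258] 11.282521242112992 29.999561682343483 [-0.1177865   0.28836994  1.91630899 -0.00204099  0.93672337 -0.02157041]
```

Request:
carry_out --plan '[[[0, 0, 4], [0, 0, 0], 5], [[0, 0, 8], [0, 0, 0], 5], [[0, 0, 11], [0, 0, 0], 5]]'

```text
clock: 15.6
tool_pos: [0.5992, -0.0463, 0.091]
orientation: [-3.141, 0.002, 1.284]
force: [-7.1, -3.5, 8.6]
opening: 0.132
gripper_force: 30.0
```

```bash
python3 -c "
from h import *
s=ctrl.get_state();print(s['tool_pos'],s['orientation'],s['force'],s['wrist_torque'],s['opening']*88.1)"
```

```text
[ 0.59924204 -0.0463172   0.09095415] [-3.14091111e+00  1.75399316e-03  1.28416101e+00] [-7.08217733 -3.45986825  8.57960567] [-0.84020742  1.41810708  0.24401384] 11.65464445421598
```

Request:
carry_out --plan '[[[0, 0, 3], [0, 0, 0], 5], [[0, 0, 6], [0, 0, 0], 5], [[0, 0, 6], [0, 0, 0], 5]]'

```text
clock: 15.9
tool_pos: [0.5992, -0.0463, 0.091]
orientation: [-3.141, 0.002, 1.182]
force: [-7.1, -4.0, 8.5]
opening: 0.133
gripper_force: 30.0
```

```bash
python3 -c "
from h import *
s=ctrl.get_state();print(s['tool_pos'],s['orientation'],s['force'],s['wrist_torque'],s['opening']*88.1)"
```

```text
[ 0.59924132 -0.04627335  0.09098464] [-3.14119061e+00  1.89166277e-03  1.18158341e+00] [-7.11370356 -3.98312196  8.54627852] [-0.81035593  1.3918356   0.3902274 ] 11.697829047619601
```

Request:
carry_out --plan '[[[0, 0, 3], [0, 0, 0], 5], [[0, 0, 5], [0, 0, 0], 5], [[0, 0, 5], [0, 0, 0], 5]]'

```text
clock: 16.2
tool_pos: [0.5995, -0.046, 0.0909]
orientation: [3.141, 0.001, 1.095]
force: [-6.5, -2.5, 8.1]
opening: 0.14
gripper_force: 30.8
```

```bash
python3 -c "
from h import *
s=ctrl.get_state();print(s['tool_pos'],s['orientation'],s['force'],s['wrist_torque'],s['opening']*88.1)"
```

```text
[ 0.59953704 -0.04604831  0.09094803] [3.14134454e+00 1.35870989e-03 1.09483367e+00] [-6.5101465  -2.51833407  8.0760724 ] [-0.66449436  1.17939959  0.55820587] 12.321937401978586
```

Torque has risen to 0.56 N m and the bar is starting to skew in the pads, so the nut is at its stop. I'll unwind slightly to relax the pulley in the slot.

Request:
carry_out --plan '[[[0, 0, -2], [0, 0, 0], 5], [[0, 0, -4], [0, 0, 0], 5], [[0, 0, -5], [0, 0, 0], 5], [[0, 0, -5], [0, 0, 0], 5]]'

```text
clock: 16.6
tool_pos: [0.6001, -0.0459, 0.0911]
orientation: [3.141, 0.0, 1.181]
force: [-4.8, -3.1, 7.0]
opening: 0.135
gripper_force: 30.0
```

```bash
python3 -c "
from h import *
s=ctrl.get_state();print(s['tool_pos'],s['orientation'],s['force'],s['wrist_torque'],s['opening']*88.1)"
```

```text
[ 0.6000521  -0.04586621  0.09107212] [3.14063998e+00 2.32394530e-04 1.18145315e+00] [-4.7538948  -3.09210838  6.96850577] [-0.51559995  1.05008773  0.06243058] 11.86079438558656
```

Request:
carry_out --plan '[[[0, 0, 0], [0, 0, 0], 40], [[0, 0, 0], [0, 0, 0], 40], [[0, 0, 0], [0, 0, 0], 40], [[0, 0, 0], [0, 0, 0], 40], [[0, 0, 0], [0, 0, -30], 40], [[0, 0, 0], [0, 0, -60], 40], [[0, 0, 0], [0, 0, -60], 40], [[0, 0, 0], [0, 0, -60], 40]]'

```text
clock: 17.4
tool_pos: [0.6017, -0.0451, 0.1511]
orientation: [3.137, -0.003, 1.181]
force: [0.6, 0.4, 0.1]
opening: 0.459
gripper_force: 0.0
```

```bash
python3 - <<'E'
from h import *
ctrl.camera('wrist');s=ctrl.get_state();T=pose('wrist',s);im=save('wrist','w9.png');print(s['tool_pos'],s['orientation'],s['force'],s['opening'])
P=[.601,-.0435]
u,v=proj('wrist',[*P,.082],T).astype(int);print(u,v)
m=(im.max(2)<45).astype(np.uint8); k=np.zeros_like(m); k[v-45:v+45,u-40:u+40]=1; m&=k
n,l,st,c=cv2.connectedComponentsWithStats(m); i=1+st[1:,4].argmax(); print(st[1:][st[1:,4]>50])
r=cv2.minAreaRect(np.argwhere(l==i)[:,::-1].astype(np.float32)); b=cv2.boxPoints(r);print(r)
e=sorted([(b[j],b[(j+1)%4]) for j in range(4)],key=lambda q:np.linalg.norm(q[0]-q[1]))
A,B=[ray('wrist',*(sum(q)/2),.08,T) for q in e[:2]]; d=A-B
print((A+B)/2,np.linalg.norm(d),np.degrees(np.arctan2(d[1],d[0])))
for cam in ('top','side'):
    save(cam,cam+'9.png')
    for l in('pulley','spec_jar','cassette','tape'): print(cam,l,[(np.round(d['centre'],3).tolist(),round(d['p'],2)) for d in ctrl.find_in(cam,l)])
E
```

```text
[ 0.60068968 -0.04499397  0.14979496] [ 3.13909534e+00 -1.80004365e-03  1.18070097e+00] [ 0.54511039 -0.31253972  0.20895296] 0.45315666364262847
255 212
[[248 174  18  72 995]
 [215 231   9  26 223]]
((256.4999694824219, 209.49996948242188), (70.99998474121094, 16.999996185302734), 90.0)
[ 0.60176863 -0.04334321  0.08      ] 0.054731015253091035 67.47070126602594
top pulley [([0.571, -0.311, 0.048], 0.84), ([0.422, -0.5, 0.047], 0.82), ([0.421, -0.166, 0.05], 0.8), ([0.399, -0.379, 0.048], 0.73)]
top spec_jar [([0.669, -0.162, 0.078], 0.49)]
top cassette [([0.37, -0.049, 0.025], 0.79), ([0.38, 0.185, 0.02], 0.42)]
top tape [([0.38, 0.186, 0.021], 0.69)]
side pulley [([0.407, -0.179, 0.044], 0.94), ([0.395, -0.395, 0.045], 0.92), ([0.406, -0.519, 0.046], 0.76), ([0.56, -0.324, 0.05], 0.71), ([0.59, -0.057, 0.049], 0.55)]
side spec_jar [([0.664, -0.173, 0.056], 0.69), ([0.367, -0.067, 0.026], 0.3), ([0.579, -0.073, 0.009], 0.28)]
side cassette [([0.369, -0.068, 0.026], 0.67)]
side tape [([0.374, 0.15, 0.023], 0.64)]
```

The bar is at 67.5° and its stop for a pulley aligned in the slot is about 68 to 72°, so the nut is tight. The pulley is at (0.602,-0.043), near the seat centre. The side camera puts the bystanders where they were. Handing in.

```bash
python3 -c "
from bench import ctrl
print(ctrl.close_job())"
```

```text
the job is handed in; nothing more can be done
None
```

I stood the aluminium pulley in the jig and let go of it with its nut still loose, then turned the nut clockwise until torque showed the stop. I released it and handed the job in at about 18 s; no verdict came back.

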